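# Unlock the cash drawer with its key

## Robot

A 6-joint arm with a two-finger parallel gripper is mounted at the origin on the work surface; the furniture and walls round the work are solid. World frame = base frame: x ahead of the robot, y to its left, z up, the work surface at z = 0. Lengths are in m, angles in rad, forces in N, time in s.
With the tool pointing down it reaches from about 0.35 to 0.975 m from the base axis. Payload 4.9 kg.
Tool frame: the origin (TCP) lies at the very end of the fingers, on their centre line; the grasp point (between the pads) lies 19 mm behind it (ctrl.pinch_z is the distance from the TCP to the grasp point, in m); z points along the fingers, y is the direction in which the jaws open and shut (so a half turn about z gives the same grasp; the last joint's range is limited). The gripper opens to 85 mm and grips with 20 to 120 N. Pads are 22 mm wide; open, the fingers measure 114 mm over their backs; the gripper's body (76 mm by 85 mm) begins 54 mm behind the grasp point. The pads swing forward as they close: fully open they stand 13 mm farther back than shut.
Start: joints at [-1.282, 0.053, 1.613, -0, 1.476, -0.119], TCP at [0.248, -0.574, 0.21] pointing down, gripper open.
Joint ranges: [-3.01, 3.01], [-1.01, 2.22], [0.06, 2.58], [-1.02, 4.17], [0.09, 2.62], [-3.14, 3.14]. Speed limits (rad/s): [2.57, 2.57, 3.14, 3.14, 3.14, 3.14].

## Interface

Orientations are given as a rotation vector (axis times angle).
In Python, from station import ctrl gives the robot as it stands.
- The arm moves only by the tool carry_out, never from a script. Its argument "series" is a list of rows, each a list of 7 numbers: the shift along the world's x, y, z each as a share of 0.025 m, from -1 to 1, then the turn, a rotation vector about the world's x, y, z each as a share of 0.1 rad, from -1 to 1, then the opening, from 0 (shut) to 1 (fully open). A call has 1 to 12 rows; each row shifts and turns the commanded pose from where the row before left it; what a row does not reach is not made up. A row lasts 1/10 s, in which the tool goes at most 50 mm and 8.59 degrees, less where a joint would pass 70% of its speed; a pose out of reach is approached as far as the arm can. A call with a number of a shift or a turn outside -1 to 1 is refused whole. A call with a gripper value outside its range is refused whole. The fingers move at their own pace and stop on an object; "grip_force" is the grip in N (left out, the last holds). Time passes only in rows, so rows that do not move let the fingers close. It gives the time, the measured TCP pose, the force and the opening at its end, in the units of the state.
- ctrl.get_obs(): the state, without advancing time (a new reading comes with each control period).
- ctrl.get_image(name): name is "side" or "top"; returns a dict with "frame" (480x640x3 uint8, blue, green, red), "fx", "fy", "cx", "cy" (pixels), "R" (3x3) and "t" (3): a world point X has camera coordinates R X + t. Camera axes: x right, y down, z forward; pixel columns grow to the right and rows downward; lengths in m; the calibration is good to about 2 mm. A picture is of the moment at which its call begins. There is no depth.
- ctrl.finish_job(): hands the job in, once; it reports no verdict.
Trained networks look in a picture, given as the dict that the camera call returned (one of the last four; its "shot" number tells which), for a name from the list of things; names that differ only in an ending like _2 or _b are one class to them, and where a whole thing is asked for, a point or a joint stands for the part that bears it (a point fixed in the world has none). Each returns a list of dicts, best first, with "p" (0 to 1); they miss things now and then, are a little off and sometimes report something else, mostly with a low value. They report only what shows in the picture. A call takes as long as a camera call. They do not tell look-alikes from the thing itself.
- ctrl.trace(picture, name): "mask" (480x640 bool, what is visible of it) and "rect" ([left, top, width, height] as shares, 0 to 1, of the picture: columns of its width, rows of its height, round what is visible of it).
- ctrl.mark_of(picture, name): "position" ([column, row] as shares, 0 to 1, of the picture: columns of its width, rows of its height: a listed point, or the origin of a listed thing).
The state is a dict: "t": time; "q": joint angles; "dq": joint speeds; "effort": joint torques, N m; "tool_pos": TCP position; "tool_rot": TCP orientation; "contact_force": force on the tool from outside, world axes, zero at the start; "wrist_torque": the same for the moment, N m; "opening": finger opening in m.
Only numpy, scipy, OpenCV 4.12 (cv2) and the standard library are available. Lean on these libraries where they do the work, as an engineer would, in place of code of your own. Each camera call takes 0.05 s, during which the arm holds its last target.

## Task

Take the red-headed key from its wooden stand and unlock the cash drawer: feel for the angle of the keyway on top of the lock box, push the key fully home against its spring, and turn it clockwise until the hidden bolt lets the drawer spring open. Leave the key upright in the lock, pushed in and turned, with the drawer open, and do not knock over the clip jar or the green tin.

Things in the scene. Friction and masses are not known exactly. Their poses are not given: they have to be found in the camera images.
- key_grip (a point): Centre of the key's red head. The key, 86 mm long, 0.09 kg, stands upright, blade down, in the stand: head 12 mm thick (its x) x 42 mm wide (y) x 46 mm high (z). The head's flat underside (shoulder) is 23 mm below this point and rests on the stand's top; the blade tip is 63 mm below. The key fits the lock equally after a half turn about z.
- key_tip (a point): End of the key's steel blade, on its axis, 63 mm below key_grip, axes as there. The blade is 40 mm long below the shoulder, 5 mm thick (x), 20 mm wide (y); over its last 8 mm it tapers to 2.4 x 14.4 mm.
- key_stand: Fixed wooden block 60 (x) x 70 (y) x 52 mm high, origin at the centre of its underside. The blade stands 40 mm deep in a loose slot in the middle of its top, key and stand axes parallel; lift the key straight out.
- lockbox: Fixed grey steel lock box 180 (x) x 220 (y) x 105 mm high with a blue-fronted drawer in its -x side; origin at the centre of its underside, x away from the drawer front, y to the left, z up. The keyway is in its top.
- lock_mouth (a point): Centre of the lock's mouth on the turning axis, in the top face of the brass plug (41 mm disc, steel collar 58 mm wide round it, 1 mm lower), 112 mm above the table, 7 mm above the box top. Axes are the box's and do NOT tell the keyway's angle: its long side lies anywhere within 0.75 rad either side of the box's y and must be felt or seen. Keyway 7.4 x 22.4 mm; the key's y goes along it.
- lock_plug (a joint): Clockwise turn of the plug seen from above, rad: 0 locked, bolt lets go near 0.95, stop at 1.3; stays where left. From 32 mm tip depth the key meets a spring (4 to 8 N); the shoulder meets the plug face at 40 mm. It cannot turn until the tip is over 37 mm deep, so keep pushing while starting the turn; once turned it holds the key at that depth. Turning takes about 0.1 N m.
- cash_drawer (a joint): opening of the blue-fronted drawer in the box's front (-x of the box), m: 0 shut, 0.07 fully open. A spring pushes it open with about 3 N once the bolt lets go; it needs some 100 mm free in front of the box.
- jar_near: loose clear clip-top jar 92 x 90 x 145 mm to the left of the lock box, a bystander; origin at the centre of its underside, z up
- tin_near: loose dark green tin, 64 mm diameter, 85 mm high, to the left and in front of the lock box, a bystander; origin at the centre of its underside, z up
There are look-alikes about, which are no part of the job. There is more than one size of the part that bears key_grip; the job needs the smaller.

How it is judged:
On the way, in this order (a step that is already met when the one before it is completed fails the run):
1. the key is fully home in the lock (tip at least 34.5 mm below the mouth and within 6 mm of its axis) (z of key_tip in the frame of lock_mouth below -0.0345 m and horizontal distance between key_tip and lock_mouth below 0.006 m), for 0.1 s.
2. with the key still home, the plug has been turned at least 0.85 rad and the drawer has sprung open by 40 mm (value of joint lock_plug above 0.85 rad and value of joint cash_drawer above 0.04 m and z of key_tip in the frame of lock_mouth below -0.0345 m), for 0.1 s.
At the end, for the whole second after the job is handed in: The drawer stands open by at least 40 mm and at rest; the plug is turned at least 0.85 rad from locked; the key stands in the lock, its tip at least 34.5 mm below the mouth and within 6 mm of its axis, upright within 0.15 rad (all of step 2 and horizontal distance between key_tip and lock_mouth below 0.006 m and angle between key_tip's own z axis and vertical below 0.15 rad and velocity of joint cash_drawer below 0.02 m/s); the robot touches nothing.
It fails at once if the clip jar near the box is knocked over (angle between jar_near's own z axis and vertical above 0.5 rad).
It fails at once if the green tin is knocked over (angle between tin_near's own z axis and vertical above 0.5 rad).
It also fails if it takes over 72 s, if anything falls off the work surface, if the arm or the gripper's body presses on something with over 40 N, if the wrist force passes 120 N, or if a joint passes its speed limit or range.

## Working session

There is one attempt and no reset: what is moved stays moved. The work goes in short steps, Python scripts to look and compute and a tool call to move; the robot and the scene stay as the last step left them, time stands still between calls to the robot, and variables do not carry over. Pictures are saved under pics/ and viewed, and the job is handed in when it is done.

Besides the shell and the picture viewer there is one more tool, called after "Call:" as name(argument=value, ...), one argument or row to a line, values as JSON. carry_out: Moves the arm, as the interface text tells. Shift numbers are shares of 0.025 m and turn numbers shares of 0.1 rad, none past 1 either way. Its arguments: {"type":"object","properties":{"series":{"type":"array"},"grip_force":{"type":"number"}},"required":["series"]}

```bash
ls; mkdir -p pics; python3 - <<'E'
from station import ctrl
import cv2
o=ctrl.get_obs(); print({k:(v if not hasattr(v,'round') else v) for k,v in o.items()}, ctrl.pinch_z)
for n in ['side','top']:
    p=ctrl.get_image(n); cv2.imwrite(f'pics/{n}0.png',p['frame']); print(n,p['shot'],p['fx'],p['R'],p['t'])
    for k in ['key_grip','key_tip','key_stand','lockbox','lock_mouth','jar_near','tin_near']:
        try: print(k,[( [round(a*b,1) for a,b in zip(d['position'],(640,480))],round(d['p'],2)) for d in ctrl.mark_of(p,k)][:4])
        except Exception as e: print(k,e)
E
```

```text
pics
{'t': 0.0, 'q': array([-1.28198423e+00,  5.33753456e-02,  1.61432175e+00, -1.26067742e-06,
        1.47598867e+00, -1.19033789e-01]), 'dq': array([-0.00090723,  0.00064169,  0.00021928,  0.00014913, -0.00165969,
        0.00029588]), 'effort': array([ 2.06335259e-03, -3.93681479e+01, -3.70173812e+01, -1.27292139e-05,
        7.01893194e-03,  2.03464850e-06]), 'tool_pos': array([ 0.24768186, -0.57309028,  0.20823503]), 'tool_rot': array([-3.07445551e+00, -6.35789747e-01,  2.80546021e-04]), 'contact_force': array([-0.08652154,  0.05709013,  0.30208319]), 'wrist_torque': array([-0.01941512, -0.01447888, -0.01832405]), 'opening': 0.0857031977226438} 0.0187
side 1 529.9161682069386 [[-7.72549078e-02  9.97011309e-01  3.58378610e-04]
 [ 7.74350551e-01  6.02281206e-02 -6.29883955e-01]
 [-6.28023011e-01 -4.83841162e-02 -7.76689175e-01]] [ 0.09146663 -0.23342528  1.71056436]
key_grip [([211.9, 273.1], 0.72), ([171.4, 245.7], 0.63)]
key_tip [([213.7, 282.4], 0.59)]
key_stand []
lockbox [([306.5, 288.8], 0.84)]
lock_mouth [([303.0, 267.5], 0.89)]
jar_near [([402.5, 282.2], 0.9)]
tin_near [([434.5, 248.0], 0.77)]
top 2 496.8294668556874 [[ 0.01362911 -0.99990426  0.00238935]
 [-0.99875155 -0.01372817 -0.04803003]
 [ 0.04805824 -0.00173176 -0.99884303]] [-0.09368718  0.39119994  1.34798261]
key_grip [([454.3, 262.8], 0.8), ([404.0, 205.1], 0.42)]
key_tip [([443.7, 235.4], 0.97)]
key_stand [([399.6, 214.7], 0.94)]
lockbox [([312.3, 216.5], 0.94)]
lock_mouth [([317.3, 212.3], 0.56)]
jar_near [([218.1, 230.6], 0.76)]
tin_near [([183.5, 272.7], 0.89)]
```

View pics/side0.png

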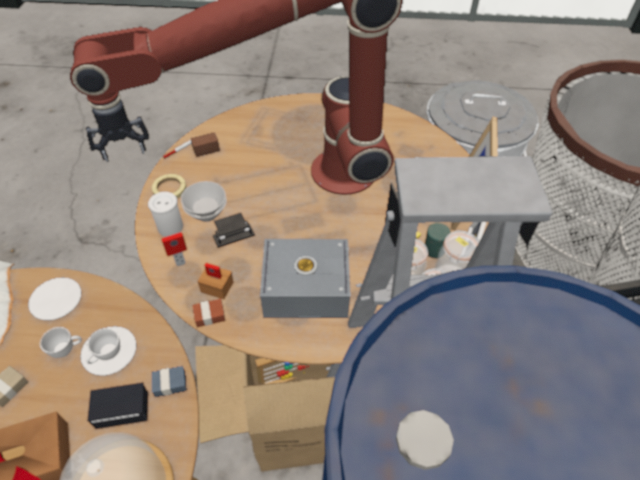

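View pics/top0.png

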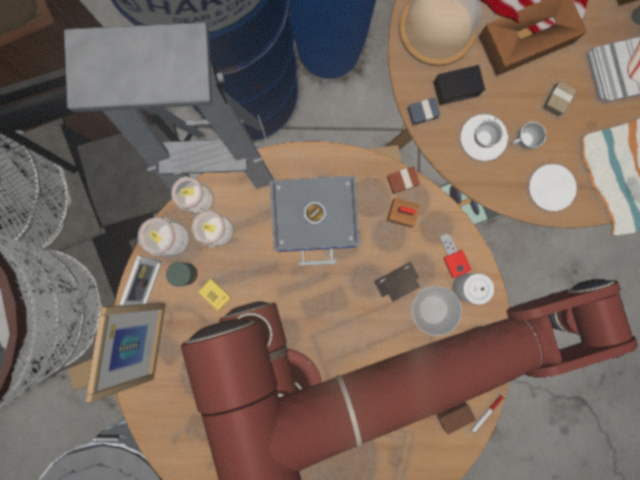

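```bash
python3 - <<'E'
import cv2
s=cv2.imread('pics/side0.png'); t=cv2.imread('pics/top0.png')
cv2.imwrite('pics/side0z.png',cv2.resize(s[215:335,140:340],(800,480),interpolation=3))
cv2.imwrite('pics/top0z.png',cv2.resize(t[160:310,270:470],(800,600),interpolation=3))
E
```

```text
(no output)
```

View pics/side0z.png

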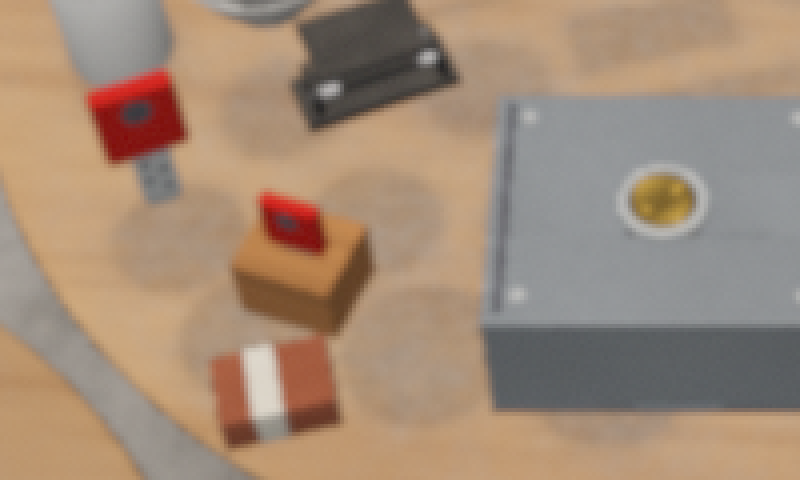

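View pics/top0z.png

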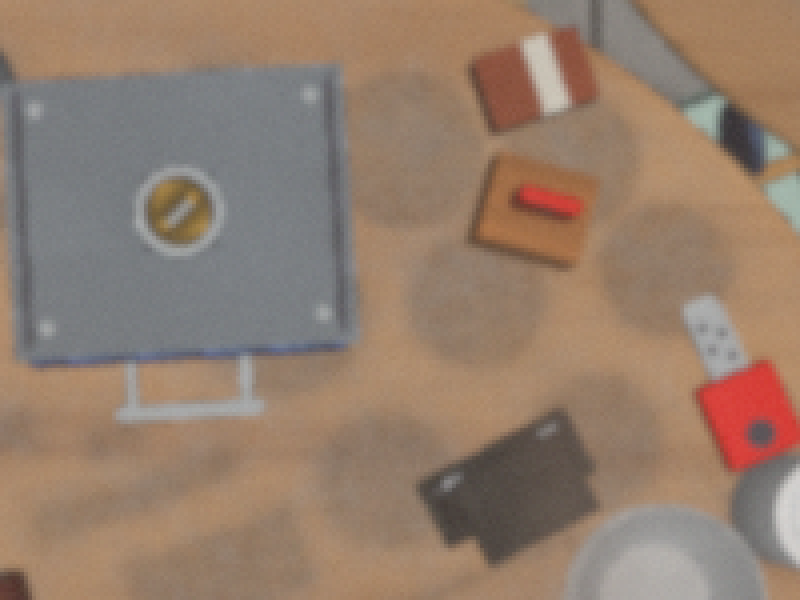

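The top view shows the keyway as a light slit in the brass disc, about (165,225) to (195,197) in the zoomed crop. The standing key is in the stand near (548,200) in the zoom. The larger lying red key is the look-alike. Next I'll measure them.

```bash
cat > h.py <<'E'
import numpy as np, cv2
from station import ctrl
def toplane(p,uv,z):
    d=np.array([(uv[0]-p['cx'])/p['fx'],(uv[1]-p['cy'])/p['fy'],1.])
    R=np.array(p['R']);t=np.array(p['t']); c=-R.T@t; w=R.T@d
    return c+w*(z-c[2])/w[2]
def proj(p,X):
    c=np.array(p['R'])@np.array(X)+np.array(p['t']); return np.array([p['fx']*c[0]/c[2]+p['cx'],p['fy']*c[1]/c[2]+p['cy']])
def tri(ps,uvs):
    A=[];b=[]
    for p,uv in zip(ps,uvs):
        R=np.array(p['R']);t=np.array(p['t'])
        for i,(f,c) in enumerate(((p['fx'],p['cx']),(p['fy'],p['cy']))):
            k=(uv[i]-c)/f; r=R[i]-k*R[2]; A.append(r); b.append(-(t[i]-k*t[2]))
    s=np.linalg.lstsq(np.array(A),np.array(b),rcond=None); return s[0],s[1]
E
python3 - <<'E'
from h import *
p=ctrl.get_image('top'); q=ctrl.get_image('side')
f=p['frame'].astype(int)
def red(f): return ((f[...,2]>130)&(f[...,1]<80)&(f[...,0]<80))
m=red(f)
# standing key in crop
def comp(f,box):
    m=np.zeros(f.shape[:2],np.uint8); l,r,t,b=box
    m[t:b,l:r]=red(f.astype(int))[t:b,l:r]
    ys,xs=np.nonzero(m); return xs,ys
xs,ys=comp(p['frame'],(390,430,195,225))
print('n',len(xs),xs.min(),xs.max(),ys.min(),ys.max())
W=np.array([toplane(p,(x,y),0.098) for x,y in zip(xs,ys)])[:,:2]
c=W.mean(0);u,s,vt=np.linalg.svd(W-c); a=vt[0]; print('key top plane',c,a,np.arctan2(-a[0],a[1]),np.ptp((W-c)@vt.T,axis=0))
xs2,ys2=comp(q['frame'],(195,230,258,280)); print('side red',len(xs2),xs2.mean(),ys2.mean())
print('tri', tri([p,q],[(xs.mean(),ys.mean()),(xs2.mean(),ys2.mean())]))
for nm in ['key_stand','lockbox']:
    r=ctrl.trace(p,nm)
    for d in r[:2]:
        mm=d['mask'].astype(np.uint8); cs=max(cv2.findContours(mm,0,2)[0],key=cv2.contourArea)
        rc=cv2.minAreaRect(cs); print(nm,d['p'],rc, [toplane(p,v,0.105 if nm=='lockbox' else 0.052)[:2].round(4) for v in cv2.boxPoints(rc)])
# box edges via corner screws
f=p['frame']
# brass
for pp,b in ((p,(295,335,195,235)),(q,(285,325,245,285))):
    l,r,t,bb=b; hsv=cv2.cvtColor(pp['frame'],40)[t:bb,l:r]
    mm=(hsv[...,1]>90)&(hsv[...,0]<40); ys,xs=np.nonzero(mm); print('brass',len(xs),xs.mean()+l,ys.mean()+t)
    hull=cv2.convexHull(np.stack([xs+l,ys+t],1).astype(np.float32)); M=cv2.moments(hull); uv=(M['m10']/M['m00'],M['m01']/M['m00']); print(uv,toplane(pp,uv,0.112)); 
    big=cv2.resize(pp['frame'][t:bb,l:r],(600,600),interpolation=cv2.INTER_CUBIC); cv2.imwrite('pics/lock_%d.png'%l,big)
E
```

```text
n 70 399 414 207 214
key top plane [ 0.47696949 -0.31684106] [-0.2778538  -0.96062337] 2.860033441938543 [0.0411671 0.0123474]
side red 104 212.44230769230768 269.88461538461536
tri (array([ 0.47889052, -0.3195197 ,  0.08128141]), array([2.75323367e-07]))
key_stand 0.94 ((403.406005859375, 212.11941528320312), (29.514596939086914, 25.959300994873047), 16.389541625976562) [array([ 0.4538, -0.2683]), array([ 0.5205, -0.2873]), array([ 0.4993, -0.3627]), array([ 0.4326, -0.3435])]
lockbox 0.72 ((314.2384948730469, 220.6627655029297), (87.54786682128906, 88.38447570800781), 86.90594482421875) [array([0.5498, 0.041 ]), array([ 0.5652, -0.1844]), array([ 0.342 , -0.1986]), array([0.3268, 0.0249])]
brass 137 314.22627737226276 212.02189781021897
(314.183908045977, 212.16509926854752) [ 0.46642145 -0.07884696  0.112     ]
brass 148 305.06756756756755 264.47972972972974
(305.0378787878788, 264.48989898989896) [ 0.46607127 -0.08090726  0.112     ]
```

View pics/lock_295.png

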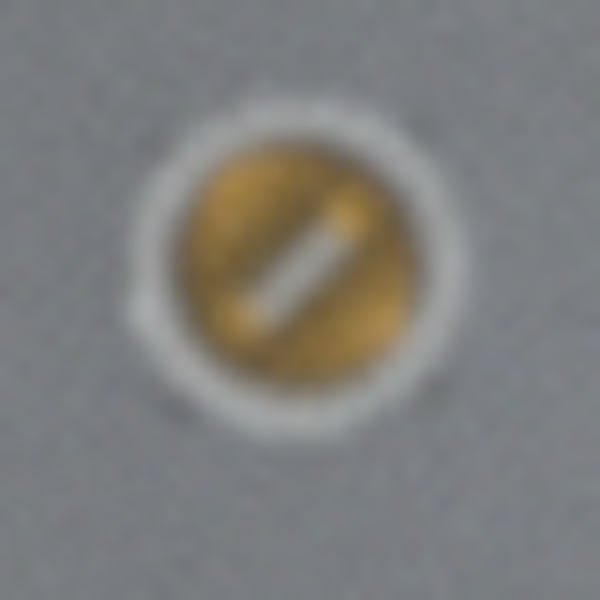

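View pics/lock_285.png

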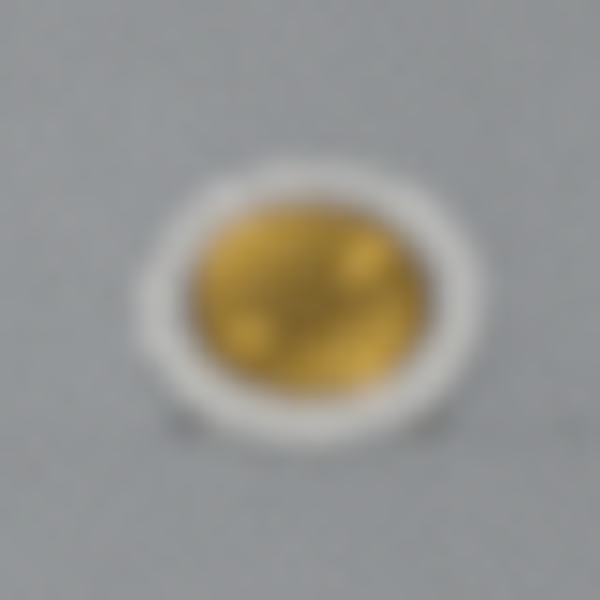

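Call:
carry_out(
  series=[
    [0.83,0.93,0,0,0,0.8,1],
    [0.83,0.93,0,0,0,0.8,1],
    [0.83,0.93,0,0,0,0.8,1],
    [0.83,0.93,0,0,0,0.8,1],
    [0.83,0.93,0,0,0,0.8,1],
    [0.83,0.93,0,0,0,0.8,1],
    [0.83,0.93,0,0,0,0.8,1],
    [0.83,0.93,0,0,0,0.8,1],
    [0.83,0.93,0,0,0,0.8,1],
    [0.83,0.93,0,0,0,0.8,1],
    [0.83,0.93,0,0,0,0.8,1],
    [0,0,0,0,0,0,1],
  ],
)

```text
t: 2.2
tool_pos: [0.4779, -0.3155, 0.2096]
tool_rot: [-2.508, -1.892, -0.002]
contact_force: [-0.0, -0.4, -1.2]
opening: 0.0854
```

```bash
cat >> h.py <<'E'
def st():
    from scipy.spatial.transform import Rotation as Ro
    o=ctrl.get_obs(); M=Ro.from_rotvec(o['tool_rot']).as_matrix()
    print('t %.2f'%o['t'],'pos',o['tool_pos'].round(4),'jaw yaw %.4f'%(np.arctan2(M[1,1],M[0,1])),'z',M[:,2].round(3),'F',o['contact_force'].round(2),'T',o['wrist_torque'].round(3),'open %.4f'%o['opening'],'q6 %.2f'%o['q'][5]); return o
E
python3 - <<'E'
from h import *
st()
p=ctrl.get_image('top'); q=ctrl.get_image('side')
s=q['frame'][180:330,140:340]; cv2.imwrite('pics/s1.png',cv2.resize(s,(800,600),interpolation=3))
# keyway angle from spots
o=[(295+x/15,195+y/15) for x,y in ((242,320),(350,210))]
a,b=[toplane(p,v,.112) for v in o]; d=a-b; print(a,b,np.arctan2(-d[0],d[1]),np.linalg.norm(d),(a+b)/2)
o=[(285+x/15,245+y/15) for x,y in ((250,330),(362,258))]
a,b=[toplane(q,v,.112) for v in o]; d=a-b; print(a,b,np.arctan2(-d[0],d[1]),np.linalg.norm(d),(a+b)/2)
# box yaw from screws
for uv in ((278.5,187.5),(347.5,183.5),(281.5,242),(351,238.3)): print(toplane(p,uv,.105).round(4))
E
```

```text
t 2.20 pos [ 0.4779 -0.3155  0.2096] jaw yaw -0.2781 z [ 0.001  0.001 -1.   ] F [-0.02 -0.44 -1.15] T [-0.001  0.058 -0.053] open 0.0854 q6 -0.44
[ 0.45571564 -0.07127053  0.112     ] [ 0.4746214  -0.08924907  0.112     ] 0.8105314190783538 0.026089380198944162 [ 0.46516852 -0.0802598   0.112     ]
[ 0.47455795 -0.0886414   0.112     ] [ 0.45807388 -0.07123095  0.112     ] -2.3835186978732024 0.023975998540813184 [ 0.46631591 -0.07993617  0.112     ]
[0.5292 0.0132 0.105 ]
[ 0.5419 -0.1629  0.105 ]
[0.39   0.0031 0.105 ]
[ 0.4018 -0.1733  0.105 ]
```

View pics/s1.png

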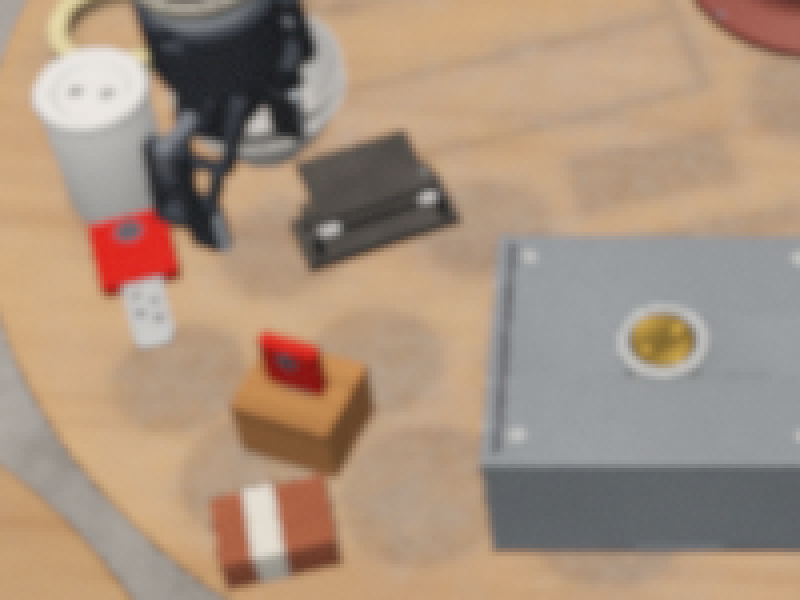

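Call:
carry_out(
  series=[
    [-0.04,-0.08,-0.98,0,0,0,1],
    [0,0,-0.98,0,0,0,1],
    [0,0,-0.98,0,0,0,1],
    [0,0,-0.98,0,0,0,1],
    [0,0,-0.98,0,0,0,1],
    [0,0,-0.98,0,0,0,1],
    [0,0,0,0,0,0,1],
    [0,0,0,0,0,0,1],
  ],
)

```text
t: 3.1
tool_pos: [0.4745, -0.3207, 0.0626]
tool_rot: [-2.513, -1.884, 0.001]
contact_force: [0.2, -0.3, 0.7]
opening: 0.0856
```

```bash
python3 - <<'E'
from h import *
st()
p=ctrl.get_image('top'); q=ctrl.get_image('side')
cv2.imwrite('pics/s2.png',cv2.resize(q['frame'][200:320,140:300],(800,600),interpolation=3))
cv2.imwrite('pics/t2.png',cv2.resize(p['frame'][170:260,350:470],(800,600),interpolation=3))
E
```

```text
t 3.10 pos [ 0.4745 -0.3207  0.0626] jaw yaw -0.2846 z [-0.001  0.    -1.   ] F [ 0.15 -0.27  0.66] T [-0.009  0.005  0.02 ] open 0.0856 q6 -0.44
```

View pics/s2.png

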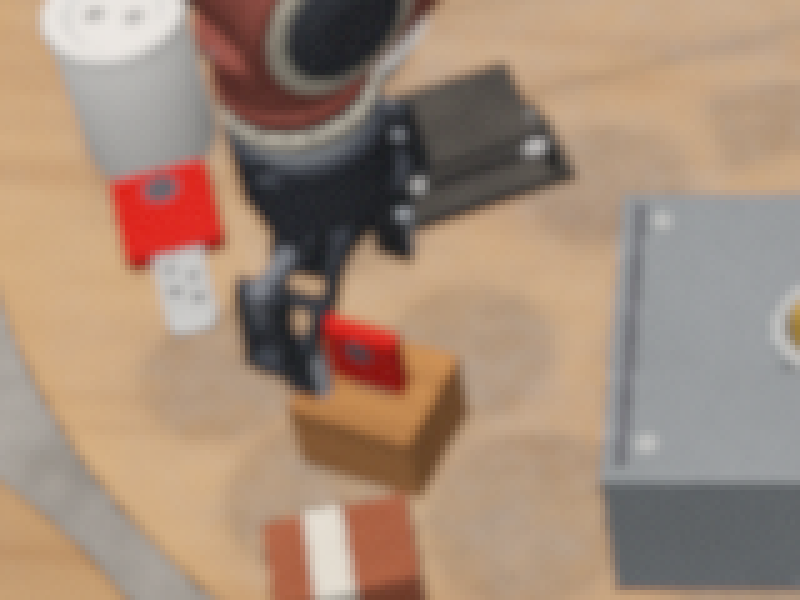

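View pics/t2.png

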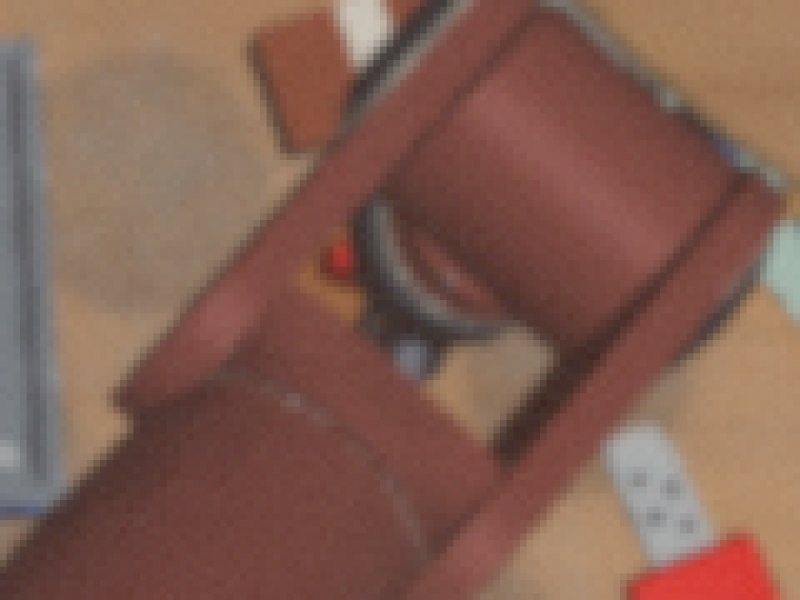

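Call:
carry_out(
  series=[
    [0.1,0.13,0,0,0,0,1],
    [0,0,0,0,0,0,0.5],
    [0,0,0,0,0,0,0],
    [0,0,0,0,0,0,0],
    [0,0,0,0,0,0,0],
    [0,0,0,0,0,0,0],
    [0,0,0,0,0,0,0],
    [0,0,0,0,0,0,0],
  ],
  grip_force=40,
)

```text
t: 4.0
tool_pos: [0.4776, -0.3167, 0.0625]
tool_rot: [-2.512, -1.886, -0.0]
contact_force: [-0.6, -0.0, 0.4]
opening: 0.0105
```

```bash
python3 - <<'E'
from h import *
st()
E
```

```text
t 4.00 pos [ 0.4776 -0.3167  0.0625] jaw yaw -0.2830 z [ 0.  0. -1.] F [-0.58 -0.05  0.44] T [ 0.114 -0.016  0.036] open 0.0105 q6 -0.43
```

Call:
carry_out(
  series=[
    [0,0,0.5,0,0,0,0],
    [0,0,1,0,0,0,0],
    [0,0,1,0,0,0,0],
    [0,0,1,0,0,0,0],
    [0,0,1,0,0,0,0],
    [0,0,1,0,0,0,0],
    [0,0,0,0,0,0,0],
  ],
  grip_force=60,
)

```text
t: 4.7
tool_pos: [0.4794, -0.3184, 0.2054]
tool_rot: [2.506, 1.881, 0.003]
contact_force: [0.5, 0.2, -1.0]
opening: 0.0104
```

Call:
carry_out(
  series=[
    [-0.04,0.86,0,0,0,0.97,0],
    [-0.04,0.86,0,0,0,0.97,0],
    [-0.04,0.86,0,0,0,0.97,0],
    [-0.04,0.86,0,0,0,0.97,0],
    [-0.04,0.86,0,0,0,0.97,0],
    [-0.04,0.86,0,0,0,0.97,0],
    [-0.04,0.86,0,0,0,0.97,0],
    [-0.04,0.86,0,0,0,0.97,0],
    [-0.04,0.86,0,0,0,0.97,0],
    [-0.04,0.86,0,0,0,0.97,0],
    [-0.04,0.86,0,0,0,0.97,0],
    [0,0,0,0,0,0,0],
  ],
)

```text
t: 5.9
tool_pos: [0.4657, -0.0783, 0.1985]
tool_rot: [-1.199, -2.901, -0.0]
contact_force: [0.7, -0.9, -1.2]
opening: 0.0102
```

```bash
python3 - <<'E'
from h import *
o=st()
p=ctrl.get_image('top'); q=ctrl.get_image('side')
cv2.imwrite('pics/s3.png',cv2.resize(q['frame'][190:310,230:390],(800,600),interpolation=3))
cv2.imwrite('pics/t3.png',cv2.resize(p['frame'][160:265,245:385],(800,600),interpolation=3))
print('tip exp',proj(q,o['tool_pos']-[0,0,.0505]),'grip exp',proj(q,o['tool_pos']+[0,0,.0125]))
for k in ('key_grip','key_tip','lock_mouth'):
  for n,pp in (('s',q),('t',p)):
    print(n,k,[((np.array(d['position'])*[640,480]).round(1),round(d['p'],2)) for d in ctrl.mark_of(pp,k)][:4])
E
```

```text
t 5.90 pos [ 0.4657 -0.0783  0.1985] jaw yaw 0.7873 z [-0.002  0.001 -1.   ] F [ 0.72 -0.87 -1.23] T [-0.035  0.005  0.035] open 0.0102 q6 -1.11
tip exp [305.90722452 255.67987849] grip exp [305.5619584  239.42551795]
s key_grip [(array([402.3, 278.8]), 0.72), (array([173.4, 241.7]), 0.59), (array([304.7, 238.8]), 0.56)]
t key_grip [(array([457.2, 261.3]), 0.86)]
s key_tip [(array([178.6, 264.2]), 0.64), (array([303.5, 254.2]), 0.58)]
t key_tip [(array([441.3, 234.4]), 0.95)]
s lock_mouth [(array([302.5, 267.4]), 0.88)]
t lock_mouth [(array([316.6, 213.3]), 0.87)]
```

View pics/s3.png

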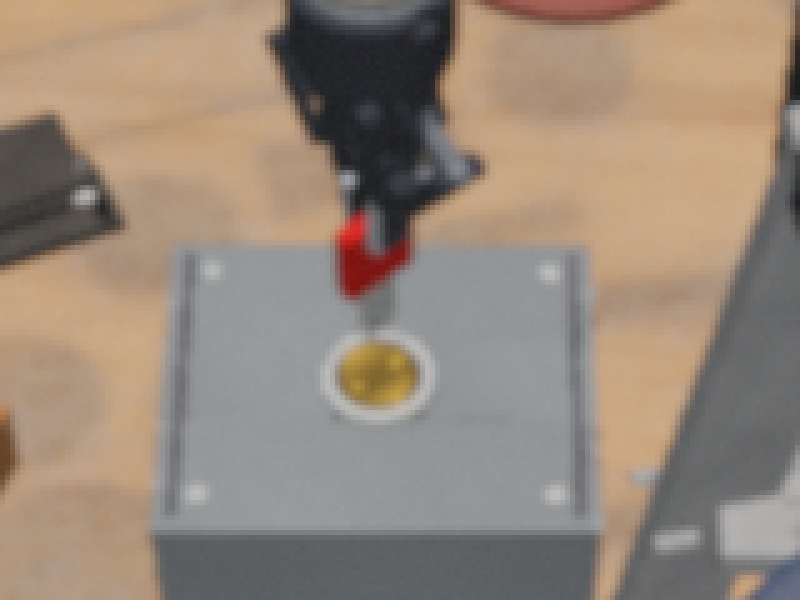

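View pics/t3.png

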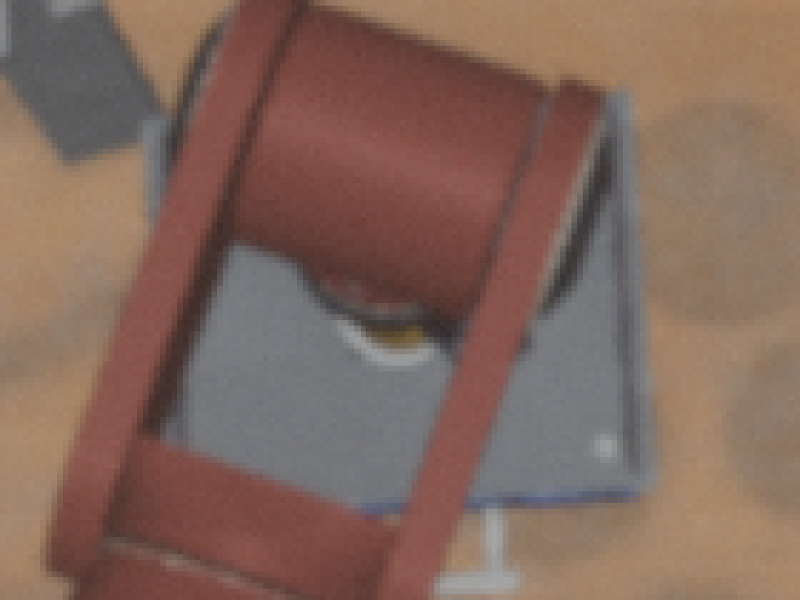

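The key is upright in the jaws, with its tip at about (375,330) in the side zoom, directly above the brass plug at (378,375). I'll lower it to just above the mouth and check again.

Call:
carry_out(
  series=[
    [0,-0.03,-0.4,0,0,0,0],
    [0,0,-0.4,0,0,0,0],
    [0,0,-0.4,0,0,0,0],
    [0,0,0,0,0,0,0],
    [0,0,0,0,0,0,0],
  ],
)

```text
t: 6.8
tool_pos: [0.4662, -0.0808, 0.1693]
tool_rot: [-1.204, -2.9, 0.0]
contact_force: [-0.8, -0.6, -0.0]
opening: 0.0101
```

```bash
python3 - <<'E'
from h import *
o=st()
q=ctrl.get_image('side')
cv2.imwrite('pics/s4.png',cv2.resize(q['frame'][225:285,265:345],(800,600),interpolation=3))
print('tip exp',proj(q,o['tool_pos']-[0,0,.0505]),'mouth',proj(q,[.4663,-.080,.112]))
E
```

```text
t 6.80 pos [ 0.4662 -0.0808  0.1693] jaw yaw 0.7840 z [-0.001  0.    -1.   ] F [-0.83 -0.6  -0.03] T [-0.034 -0.001 -0.015] open 0.0101 q6 -1.11
tip exp [305.02217908 262.92423579] mouth [305.38861709 264.58482622]
```

View pics/s4.png

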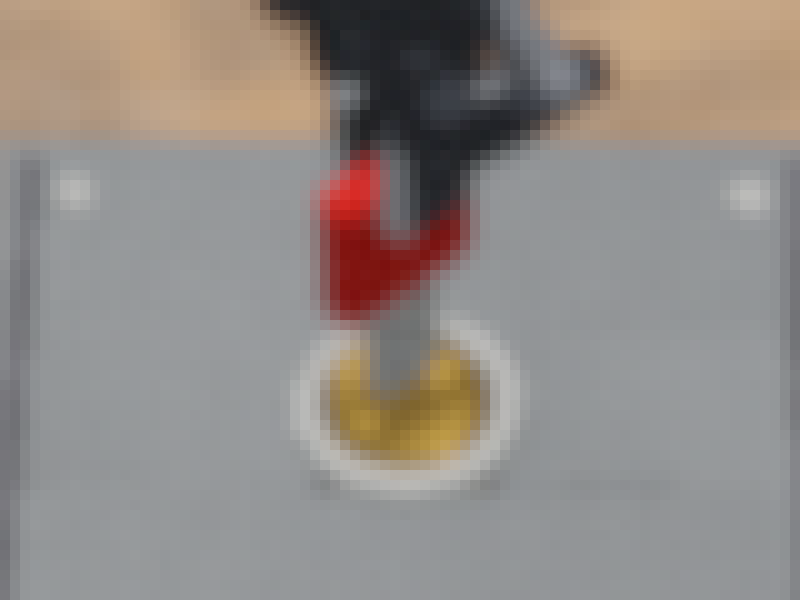

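Call:
carry_out(
  series=[
    [0,0.07,-0.15,0,0,0,0],
    [0,0,-0.15,0,0,0,0],
    [0,0,-0.15,0,0,0,0],
    [0,0,0,0,0,0,0],
  ],
)

```text
t: 7.25
tool_pos: [0.4662, -0.0791, 0.158]
tool_rot: [-1.204, -2.901, 0.0]
contact_force: [0.1, 0.4, -1.5]
opening: 0.0104
```

```bash
python3 -c "
from h import *
st()"
```

```text
t 7.25 pos [ 0.4662 -0.0791  0.158 ] jaw yaw 0.7841 z [-0.001  0.    -1.   ] F [ 0.15  0.36 -1.54] T [-0.009  0.    -0.037] open 0.0104 q6 -1.11
```

No contact force with the tip about 4 mm below the mouth, so it has entered the keyway. Continuing down.

Call:
carry_out(
  series=[
    [0,0,-0.12,0,0,0,0],
    [0,0,-0.12,0,0,0,0],
    [0,0,-0.12,0,0,0,0],
    [0,0,0,0,0,0,0],
  ],
)

```text
t: 7.65
tool_pos: [0.4662, -0.0793, 0.149]
tool_rot: [-1.204, -2.901, 0.001]
contact_force: [-0.7, -1.8, -1.8]
opening: 0.0103
```

```bash
python3 -c "
from h import *
st()"
```

```text
t 7.65 pos [ 0.4662 -0.0793  0.149 ] jaw yaw 0.7839 z [-0.001 -0.    -1.   ] F [-0.68 -1.79 -1.8 ] T [-0.294  0.217 -0.006] open 0.0103 q6 -1.11
```

Call:
carry_out(
  series=[
    [-0.01,-0.02,-0.12,0,0,0,0],
    [0,0,-0.12,0,0,0,0],
    [0,0,-0.12,0,0,0,0],
    [0,0,-0.12,0,0,0,0],
    [0,0,0,0,0,0,0],
  ],
)

```text
t: 8.15
tool_pos: [0.4661, -0.0795, 0.1371]
tool_rot: [-1.204, -2.901, -0.001]
contact_force: [-0.4, -0.2, -1.4]
opening: 0.0104
```

```bash
python3 -c "
from h import *
st()"
```

```text
t 8.15 pos [ 0.4661 -0.0795  0.1371] jaw yaw 0.7840 z [-0.001  0.001 -1.   ] F [-0.43 -0.25 -1.39] T [-0.077  0.098  0.018] open 0.0104 q6 -1.11
```

Call:
carry_out(
  series=[
    [0,0,-0.12,0,0,0,0],
    [0,0,-0.12,0,0,0,0],
    [0,0,-0.12,0,0,0,0],
    [0,0,-0.12,0,0,0,0],
    [0,0,-0.08,0,0,0,0],
    [0,0,0,0,0,0,0],
  ],
  grip_force=80,
)

```text
t: 8.75
tool_pos: [0.4667, -0.0798, 0.1246]
tool_rot: [1.204, 2.901, 0.0]
contact_force: [-3.1, -0.0, 5.1]
opening: 0.0094
```

```bash
python3 -c "
from h import *
st()"
```

```text
t 8.75 pos [ 0.4667 -0.0798  0.1246] jaw yaw 0.7841 z [ 0. -0. -1.] F [-3.12 -0.01  5.08] T [0.006 0.556 0.019] open 0.0094 q6 -1.11
```

Call:
carry_out(
  series=[
    [-0.02,0,-0.08,0,0,0,0],
    [0,0,-0.06,0,0,0,0],
    [0,0,0,0,0,0,0],
  ],
)

```text
t: 9.05
tool_pos: [0.4667, -0.0798, 0.1226]
tool_rot: [1.204, 2.9, 0.001]
contact_force: [-4.4, 1.5, 9.4]
opening: 0.0095
```

```bash
python3 -c "
from h import *
st()"
```

```text
t 9.05 pos [ 0.4667 -0.0798  0.1226] jaw yaw 0.7841 z [ 0.002 -0.    -1.   ] F [-4.42  1.55  9.43] T [ 0.225  0.903 -0.008] open 0.0095 q6 -1.11
```

Call:
carry_out(
  series=[
    [-0.02,0,-0.04,0,0,-0.4,0],
    [0,0,0,0,0,-0.6,0],
    [0,0,0,0,0,-0.6,0],
    [0,0,0,0,0,-0.4,0],
    [0,0,0,0,0,0,0],
  ],
)

```text
t: 9.55
tool_pos: [0.4668, -0.0797, 0.1225]
tool_rot: [1.487, 2.764, 0.002]
contact_force: [-3.9, 2.6, 13.1]
opening: 0.0099
```

```bash
python3 -c "
from h import *
st()"
```

```text
t 9.55 pos [ 0.4668 -0.0797  0.1225] jaw yaw 0.5836 z [ 0.003 -0.    -1.   ] F [-3.87  2.63 13.15] T [0.384 0.926 0.035] open 0.0099 q6 -0.91
```

Call:
carry_out(
  series=[
    [0,0,0,0,0,-0.6,0],
    [0,0,0,0,0,-0.6,0],
    [0,0,0,0,0,-0.6,0],
    [0,0,0,0,0,-0.6,0],
    [0,0,0,0,0,-0.6,0],
    [0,0,0,0,0,0,0],
  ],
)

```text
t: 10.15
tool_pos: [0.4669, -0.0796, 0.1225]
tool_rot: [1.884, 2.511, 0.003]
contact_force: [-4.2, 3.0, 13.6]
opening: 0.0096
```

```bash
python3 -c "
from h import *
st()
q=ctrl.get_image('side')
cv2.imwrite('pics/s5.png',cv2.resize(q['frame'][225:285,265:345],(800,600),interpolation=3))"
```

```text
t 10.15 pos [ 0.4669 -0.0796  0.1225] jaw yaw 0.2832 z [ 0.003  0.    -1.   ] F [-4.16  3.02 13.55] T [0.485 1.001 0.043] open 0.0096 q6 -0.61
```

View pics/s5.png

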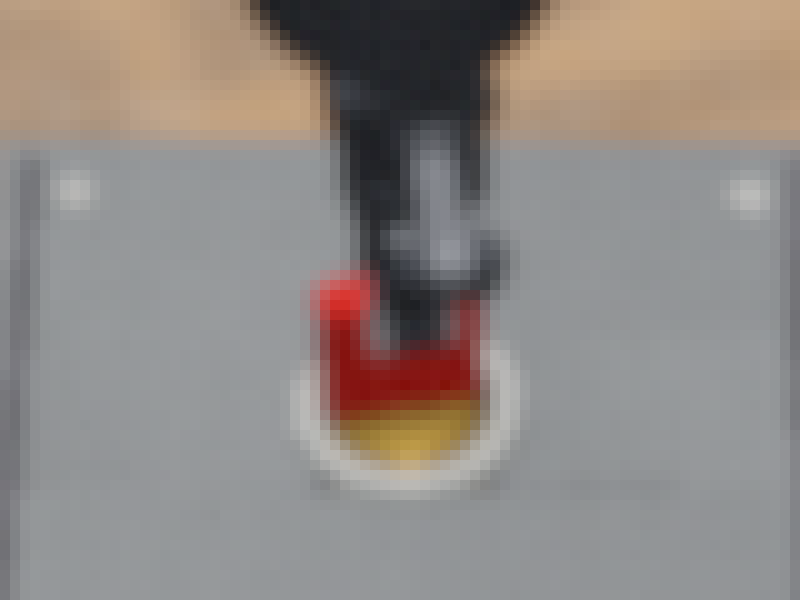

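Call:
carry_out(
  series=[
    [0,0,0,0,0,-0.6,0],
    [0,0,0,0,0,-0.6,0],
    [0,0,0,0,0,-0.6,0],
    [0,0,0,0,0,-0.6,0],
    [0,0,0,0,0,-0.6,0],
    [0,0,0,0,0,-0.6,0],
    [0,0,0,0,0,-0.6,0],
    [0,0,0,0,0,-0.6,0],
    [0,0,0,0,0,-0.6,0],
    [0,0,0,0,0,-0.6,0],
    [0,0,0,0,0,0,0],
  ],
)

```text
t: 11.3
tool_pos: [0.4672, -0.0795, 0.1225]
tool_rot: [2.543, 1.842, 0.006]
contact_force: [-3.2, 3.2, 12.1]
opening: 0.0097
```

```bash
python3 -c "
from h import *
st()
q=ctrl.get_image('side')
cv2.imwrite('pics/s6.png',cv2.resize(q['frame'][225:285,265:345],(800,600),interpolation=3))
p=ctrl.get_image('top')
cv2.imwrite('pics/t6.png',cv2.resize(p['frame'][160:310,230:430],(800,600),interpolation=3))"
```

```text
t 11.30 pos [ 0.4672 -0.0795  0.1225] jaw yaw -0.3169 z [ 0.004  0.001 -1.   ] F [-3.18  3.25 12.14] T [ 0.574  0.736 -0.006] open 0.0097 q6 -0.01
```

View pics/s6.png

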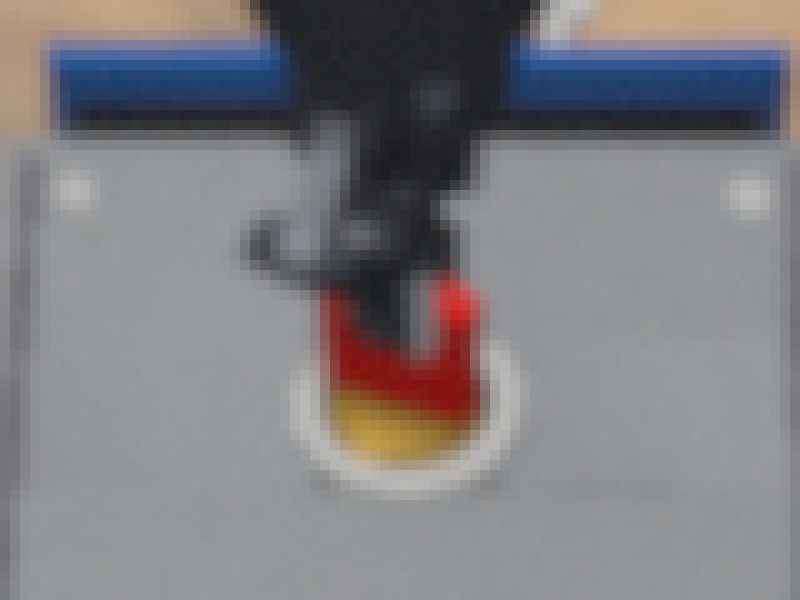

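View pics/t6.png

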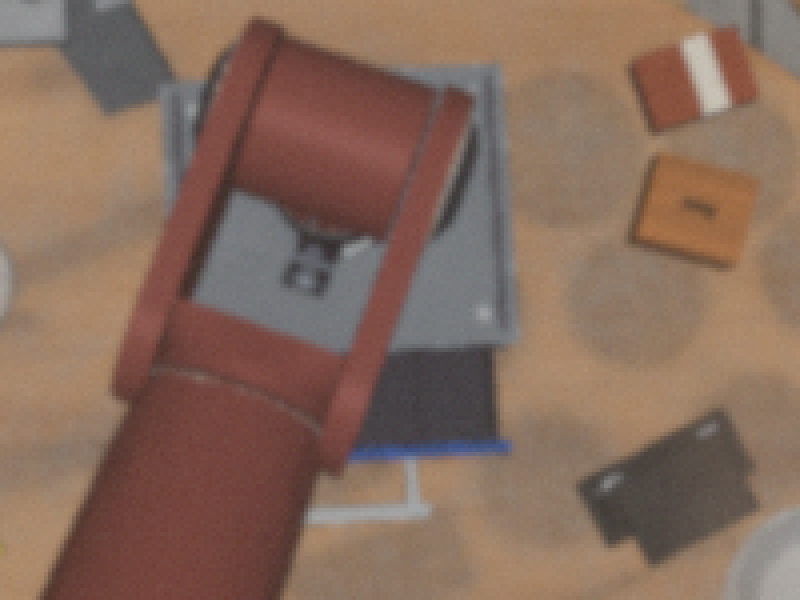

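Call:
carry_out(
  series=[
    [0,0,0,0,0,-0.6,0],
    [-0.03,0.03,0.06,0,0,-0.2,0],
    [0,0,0.04,0,0,0,0],
    [0,0,0,0,0,0,0],
    [0,0,0,0,0,0,0.2],
    [0,0,0,0,0,0,0.4],
    [0,0,0,0,0,0,0.6],
    [0,0,0,0,0,0,1],
    [0,0,0,0,0,0,1],
    [0,0,0,0,0,0,1],
    [0,0,0,0,0,0,1],
  ],
)

```text
t: 12.5
tool_pos: [0.4646, -0.079, 0.1217]
tool_rot: [-2.615, -1.741, 0.0]
contact_force: [-0.1, -0.6, -0.4]
opening: 0.085
```

```bash
python3 -c "
from h import *
st()
q=ctrl.get_image('side')
cv2.imwrite('pics/s7.png',cv2.resize(q['frame'][195:285,245:365],(800,600),interpolation=3))"
```

```text
t 12.50 pos [ 0.4646 -0.079   0.1217] jaw yaw -0.3960 z [-0.  0. -1.] F [-0.1  -0.62 -0.44] T [-0.055 -0.025  0.013] open 0.0850 q6 0.07
```

View pics/s7.png

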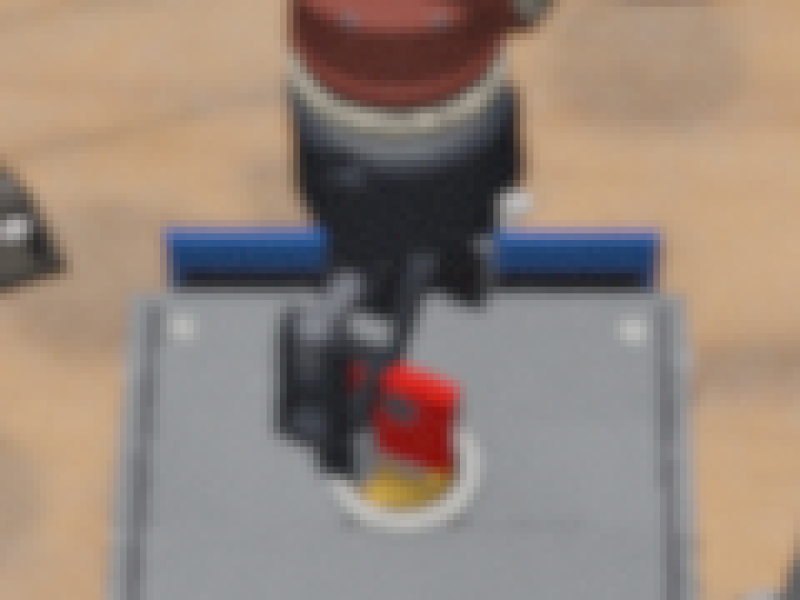

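The jaws are clear of the key and it still stands in the plug. I'll lift straight up, move aside and check.

Call:
carry_out(
  series=[
    [0,0,0.4,0,0,0,1],
    [0,0,0.8,0,0,0,1],
    [0,0,0.8,0,0,0,1],
    [0,0,0.8,0,0,0,1],
    [0,0,0.8,0,0,0,1],
    [0,0,0.8,0,0,0,1],
    [0,-0.9,0.2,0,0,0,1],
    [0,-0.9,0,0,0,0,1],
    [0,-0.9,0,0,0,0,1],
    [0,-0.9,0,0,0,0,1],
    [0,-0.9,0,0,0,0,1],
    [0,-0.9,0,0,0,0,1],
  ],
)

```text
t: 13.75
tool_pos: [0.4647, -0.215, 0.2377]
tool_rot: [2.614, 1.74, 0.001]
contact_force: [-0.1, 0.4, 0.0]
opening: 0.0853
```

Call:
carry_out(
  series=[
    [0,-0.9,0,0,0,0,1],
    [0,-0.9,0,0,0,0,1],
    [0,0,0,0,0,0,1],
    [0,0,0,0,0,0,1],
  ],
)

```text
t: 14.15
tool_pos: [0.4646, -0.259, 0.2373]
tool_rot: [-2.616, -1.74, -0.001]
contact_force: [-0.0, -0.1, 0.4]
opening: 0.0858
```

```bash
python3 -c "
from h import *
st()
q=ctrl.get_image('side')
cv2.imwrite('pics/s8.png',cv2.resize(q['frame'][195:315,225:385],(800,600),interpolation=3))
p=ctrl.get_image('top')
cv2.imwrite('pics/t8.png',cv2.resize(p['frame'][160:310,170:370],(800,600),interpolation=3))
for n,pp in (('s',q),('t',p)):
  for k in ('key_grip','lock_mouth','key_tip'): print(n,k,[((np.array(d['position'])*[640,480]).round(1),round(d['p'],2)) for d in ctrl.mark_of(pp,k)][:4])
print('exp grip',proj(q,[.466,-.08,.135]),proj(p,[.466,-.08,.135]))
"
```

```text
t 14.15 pos [ 0.4646 -0.259   0.2373] jaw yaw -0.3968 z [ 0.  0. -1.] F [-0.   -0.14  0.4 ] T [ 0.099 -0.055 -0.043] open 0.0858 q6 -0.25
s key_grip [(array([304.8, 258.3]), 0.75), (array([170.4, 243.5]), 0.63)]
s lock_mouth [(array([304.8, 265.2]), 0.8)]
s key_tip [(array([176.3, 267. ]), 0.92), (array([303.4, 271. ]), 0.53)]
t key_grip [(array([455.1, 263.5]), 0.97), (array([313.2, 209.6]), 0.62)]
t lock_mouth [(array([314.4, 212.7]), 0.8)]
t key_tip [(array([443.7, 233.6]), 0.58)]
exp grip [305.27187573 258.9404606 ] [314.606858   211.31679199]
```

View pics/s8.png

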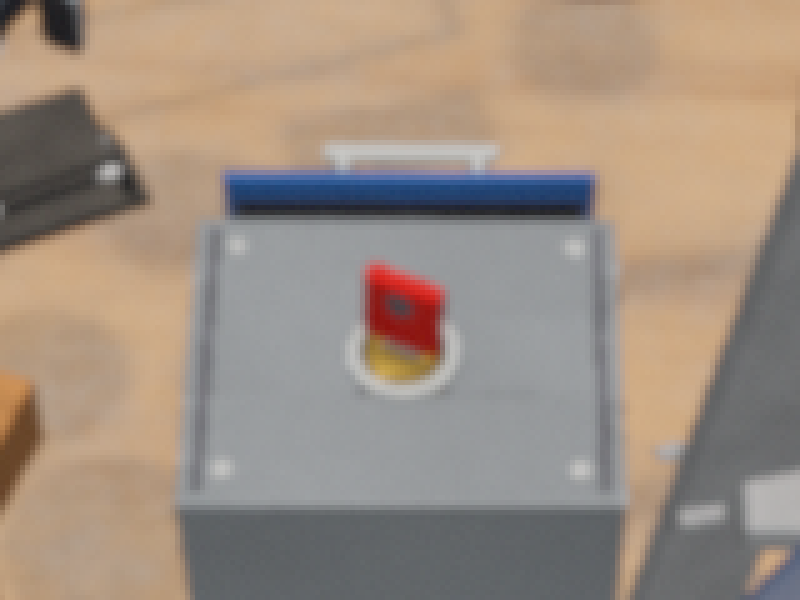

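View pics/t8.png

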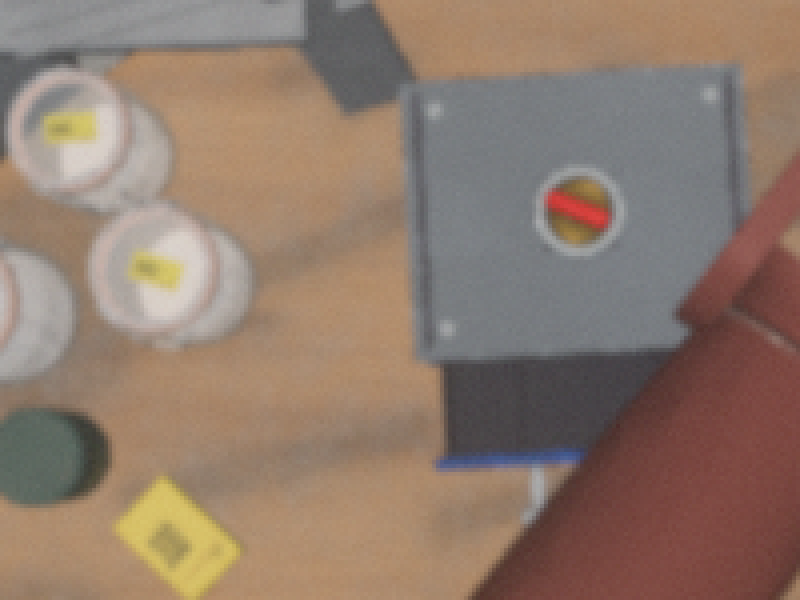

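The key is upright in the plug and the drawer is open. A grey sliver shows under the head at about (405,350) in the side zoom, so I'll check the key's height before handing in.

```bash
python3 - <<'E'
from h import *
from scipy.optimize import least_squares
q=ctrl.get_image('side'); p=ctrl.get_image('top')
cv2.imwrite('pics/s9.png',cv2.resize(q['frame'][240:280,280:333],(795,600),interpolation=cv2.INTER_NEAREST))
def soft(f,b):
    l,r,t,bb=b; g=f.astype(float)[t:bb,l:r]; s=g[...,2]-np.maximum(g[...,1],g[...,0]); return s,l,t
ss,ls,ts=soft(q['frame'],(290,322,240,274)); sp,lp,tp=soft(p['frame'],(298,332,196,226))
ms=(ss>60); mp=(sp>70)
# render silhouettes of head box
def sil(pp,x,y,z,yaw,tx,ty,shape,l,t):
    from scipy.spatial.transform import Rotation as Ro
    R=Ro.from_euler('xy',[tx,ty])*Ro.from_euler('z',yaw); R=R.as_matrix()
    C=[proj(pp,np.array([x,y,z])+R@np.array([a*.006,b*.021,c*.023])) for a in(-1,1) for b in(-1,1) for c in(-1,1)]
    h=cv2.convexHull(((np.array(C)-[l,t]+.5)*8).astype(np.float32))
    im=np.zeros((shape[0]*8,shape[1]*8),np.float32); cv2.fillConvexPoly(im,np.round(h).astype(np.int32),1.)
    im=cv2.GaussianBlur(im,(0,0),6); return cv2.resize(im,(shape[1],shape[0]),interpolation=cv2.INTER_AREA)
ns=np.clip(ss/np.percentile(ss[ms],50),0,1); npp=np.clip(sp/np.percentile(sp[mp],50),0,1)
def cost(v):
    return ((sil(q,*v,ss.shape,ls,ts)-ns)**2).sum()+((sil(p,*v,sp.shape,lp,tp)-npp)**2).sum()
from scipy.optimize import minimize
for z0 in (.135,.140):
    r=minimize(cost,[.466,-.08,z0,-.39,0,0],method='Nelder-Mead',options=dict(initial_simplex=np.array([.466,-.08,z0,-.39,0,0])+np.vstack([np.zeros(6),np.diag([.003,.003,.003,.1,.06,.06])]),maxiter=600)); print(r.x.round(4),r.fun)
for z in (.131,.133,.135,.137,.139,.141,.143):
    r=minimize(lambda w:cost([w[0],w[1],z,w[2],0,0]),[.466,-.08,-.39],method='Nelder-Mead',options=dict(initial_simplex=np.array([[.466,-.08,-.39],[.469,-.08,-.39],[.466,-.077,-.39],[.466,-.08,-.3]]),maxiter=150)); print(z,r.x.round(4),round(r.fun,3))
E
```

```text
[ 0.4634 -0.0797  0.1416 -0.4591  0.0032 -0.0345] 35.23268715229759
[ 0.4638 -0.0798  0.1426 -0.438   0.0248 -0.0344] 35.940646693852074
0.131 [ 0.4612 -0.0793 -0.467 ] 69.432
0.133 [ 0.4611 -0.0798 -0.4926] 58.193
0.135 [ 0.4616 -0.0802 -0.4877] 49.595
0.137 [ 0.4621 -0.0797 -0.4732] 43.601
0.139 [ 0.4625 -0.0801 -0.442 ] 38.621
0.141 [ 0.4631 -0.0797 -0.4337] 36.722
0.143 [ 0.4636 -0.0796 -0.4448] 38.416
```

View pics/s9.png

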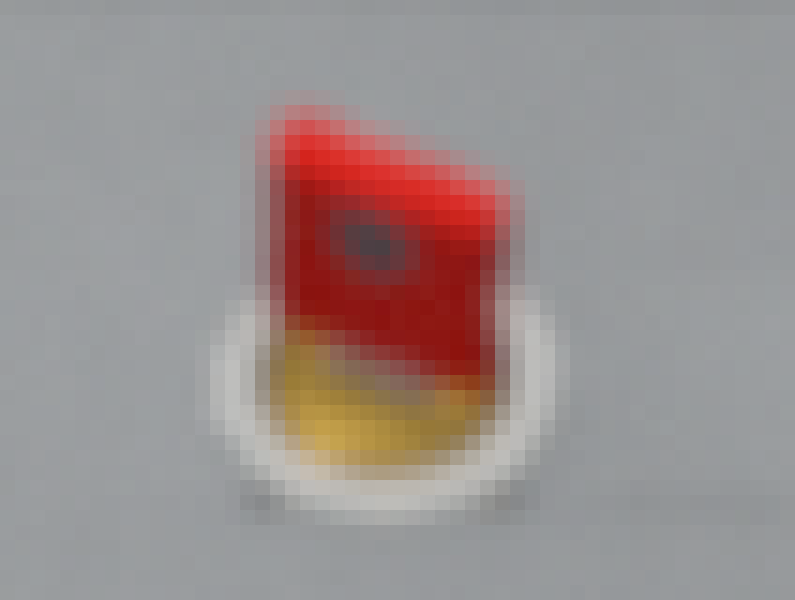

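The silhouette fit puts the head about 6 mm higher than when it was gripped home. The fingers probably lifted it as they swung back on opening. I'll press it down with the closed fingers.

Call:
carry_out(
  series=[
    [0.01,0.9,0,0,0,0,0],
    [0.01,0.9,0,0,0,0,0],
    [0.01,0.9,0,0,0,0,0],
    [0.01,0.9,0,0,0,0,0],
    [0.01,0.9,0,0,0,0,0],
    [0.01,0.9,0,0,0,0,0],
    [0.01,0.9,0,0,0,0,0],
    [0.01,0.9,-0.8,0,0,0,0],
    [0,0,-0.8,0,0,0,0],
    [0,0,-0.8,0,0,0,0],
    [0,0,0,0,0,0,0],
  ],
)

```text
t: 15.75
tool_pos: [0.4646, -0.078, 0.1735]
tool_rot: [-2.611, -1.739, 0.006]
contact_force: [-0.9, -0.1, 0.1]
opening: 0.0003
```

```bash
python3 - <<'E'
from h import *
st()
q=ctrl.get_image('side')
cv2.imwrite('pics/s10.png',cv2.resize(q['frame'][195:285,245:365],(800,600),interpolation=3))
E
```

```text
t 15.75 pos [ 0.4646 -0.078   0.1735] jaw yaw -0.3955 z [-0.006  0.002 -1.   ] F [-0.88 -0.12  0.07] T [ 0.03   0.003 -0.049] open 0.0003 q6 0.07
```

View pics/s10.png

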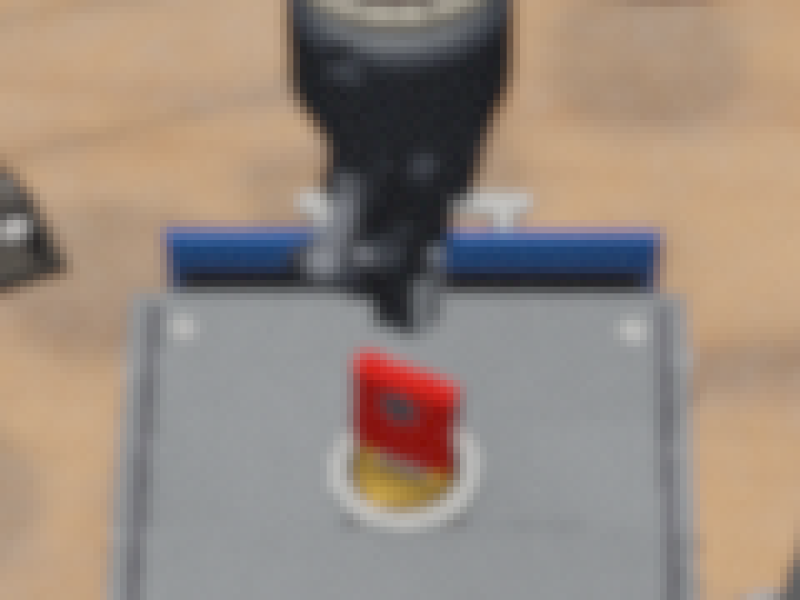

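Call:
carry_out(
  series=[
    [0.06,-0.06,-0.08,0,0,0,0],
    [0,0,-0.08,0,0,0,0],
    [0,0,-0.08,0,0,0,0],
    [0,0,0,0,0,0,0],
  ],
)

```text
t: 16.2
tool_pos: [0.4682, -0.0807, 0.171]
tool_rot: [2.615, 1.741, 0.0]
contact_force: [0.4, -0.4, -0.1]
opening: -0.0001
```

Call:
carry_out(
  series=[
    [0,0,-0.08,0,0,0,0],
    [0,0,0,0,0,0,0],
  ],
)

```text
t: 16.4
tool_pos: [0.468, -0.0805, 0.1686]
tool_rot: [-2.615, -1.741, 0.0]
contact_force: [0.2, -0.4, -0.1]
opening: -0.0004
```

Call:
carry_out(
  series=[
    [0,0,-0.08,0,0,0,0],
    [0,0,0,0,0,0,0],
  ],
)

```text
t: 16.6
tool_pos: [0.4679, -0.0804, 0.1664]
tool_rot: [-2.615, -1.741, 0.001]
contact_force: [-0.8, 0.3, -0.6]
opening: 0.0
```

Call:
carry_out(
  series=[
    [0,0,-0.08,0,0,0,0],
    [0,0,0,0,0,0,0],
  ],
)

```text
t: 16.8
tool_pos: [0.4679, -0.0804, 0.1644]
tool_rot: [-2.615, -1.741, 0.0]
contact_force: [-0.2, 0.3, -0.7]
opening: -0.0001
```

Call:
carry_out(
  series=[
    [0,0,-0.08,0,0,0,0],
    [0,0,0,0,0,0,0],
  ],
)

```text
t: 17.0
tool_pos: [0.4679, -0.0804, 0.1624]
tool_rot: [-2.615, -1.741, 0.0]
contact_force: [0.3, -0.3, -0.5]
opening: 0.0002
```

Call:
carry_out(
  series=[
    [0,0,-0.06,0,0,0,0],
    [0,0,0,0,0,0,0],
  ],
)

```text
t: 17.2
tool_pos: [0.468, -0.0804, 0.161]
tool_rot: [-2.615, -1.741, 0.0]
contact_force: [0.3, -0.5, -0.3]
opening: -0.0002
```

Call:
carry_out(
  series=[
    [0,0,-0.06,0,0,0,0],
    [0,0,0,0,0,0,0],
  ],
)

```text
t: 17.4
tool_pos: [0.468, -0.0804, 0.1595]
tool_rot: [-2.615, -1.741, 0.0]
contact_force: [1.1, -0.5, -0.1]
opening: -0.0001
```

```bash
python3 - <<'E'
from h import *
st()
q=ctrl.get_image('side')
cv2.imwrite('pics/s11.png',cv2.resize(q['frame'][225:285,265:345],(800,600),interpolation=3))
E
```

```text
t 17.40 pos [ 0.468  -0.0804  0.1595] jaw yaw -0.3960 z [-0.  0. -1.] F [ 1.13 -0.54 -0.15] T [-0.024 -0.025  0.016] open -0.0001 q6 0.07
```

View pics/s11.png

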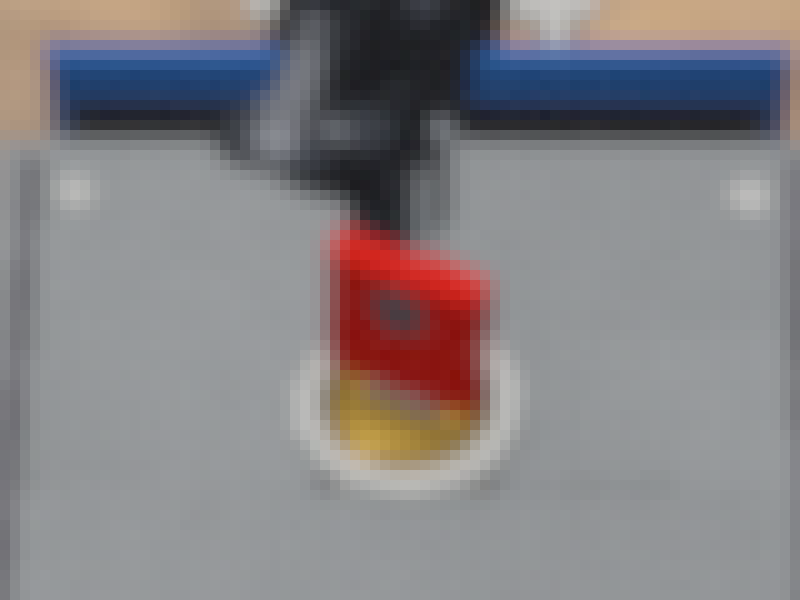

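Call:
carry_out(
  series=[
    [0,0,-0.06,0,0,0,0],
    [0,0,0,0,0,0,0],
  ],
)

```text
t: 17.65
tool_pos: [0.468, -0.0804, 0.158]
tool_rot: [-2.615, -1.741, 0.0]
contact_force: [-0.4, -0.2, -0.8]
opening: -0.0004
```

Call:
carry_out(
  series=[
    [0,0,-0.06,0,0,0,0],
    [0,0,0,0,0,0,0],
  ],
)

```text
t: 17.85
tool_pos: [0.468, -0.0804, 0.1565]
tool_rot: [-2.615, -1.741, 0.0]
contact_force: [-0.0, -0.0, -0.2]
opening: -0.0
```

Call:
carry_out(
  series=[
    [0,0,-0.06,0,0,0,0],
    [0,0,0,0,0,0,0],
  ],
)

```text
t: 18.05
tool_pos: [0.468, -0.0804, 0.155]
tool_rot: [-2.615, -1.741, 0.0]
contact_force: [0.5, 1.0, 0.8]
opening: 0.0003
```

```bash
python3 - <<'E'
from h import *
o=st()
q=ctrl.get_image('side'); print(proj(q,o['tool_pos']))
cv2.imwrite('pics/s12.png',cv2.resize(q['frame'][225:285,265:345],(800,600),interpolation=3))
E
```

```text
t 18.05 pos [ 0.468  -0.0804  0.155 ] jaw yaw -0.3960 z [-0.  0. -1.] F [0.49 0.96 0.77] T [-0.038  0.006  0.036] open 0.0003 q6 0.07
[304.90638479 254.61733276]
```

View pics/s12.png

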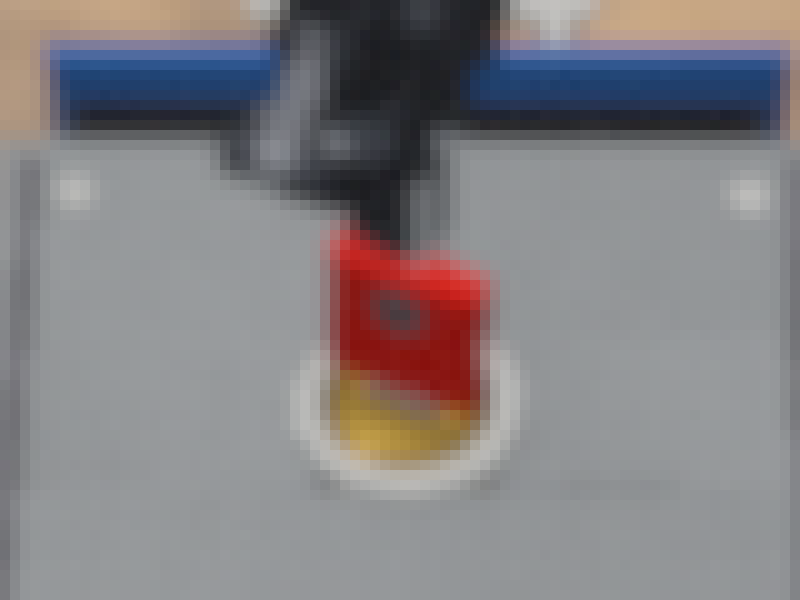

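Call:
carry_out(
  series=[
    [0,0,-0.08,0,0,0,0],
    [0,0,0,0,0,0,0],
  ],
)

```text
t: 18.3
tool_pos: [0.4679, -0.0804, 0.1529]
tool_rot: [-2.615, -1.741, 0.0]
contact_force: [0.3, -0.2, 0.7]
opening: -0.0003
```

Call:
carry_out(
  series=[
    [0,0,-0.08,0,0,0,0],
    [0,0,0,0,0,0,0],
  ],
)

```text
t: 18.5
tool_pos: [0.4679, -0.0804, 0.1509]
tool_rot: [-2.615, -1.741, 0.001]
contact_force: [-0.2, -0.2, -0.7]
opening: 0.0
```

Call:
carry_out(
  series=[
    [0,0,-0.08,0,0,0,0],
    [0,0,0,0,0,0,0],
  ],
)

```text
t: 18.7
tool_pos: [0.4679, -0.0804, 0.1489]
tool_rot: [-2.615, -1.741, 0.0]
contact_force: [1.1, 0.4, -0.5]
opening: 0.0003
```

```bash
python3 - <<'E'
from h import *
o=st()
q=ctrl.get_image('side'); print(proj(q,o['tool_pos']))
cv2.imwrite('pics/s13.png',cv2.resize(q['frame'][225:285,265:345],(800,600),interpolation=3))
E
```

```text
t 18.70 pos [ 0.4679 -0.0804  0.1489] jaw yaw -0.3960 z [-0.  0. -1.] F [ 1.08  0.41 -0.52] T [ 0.016  0.027 -0.027] open 0.0003 q6 0.07
[304.94846168 256.1184797 ]
```

View pics/s13.png

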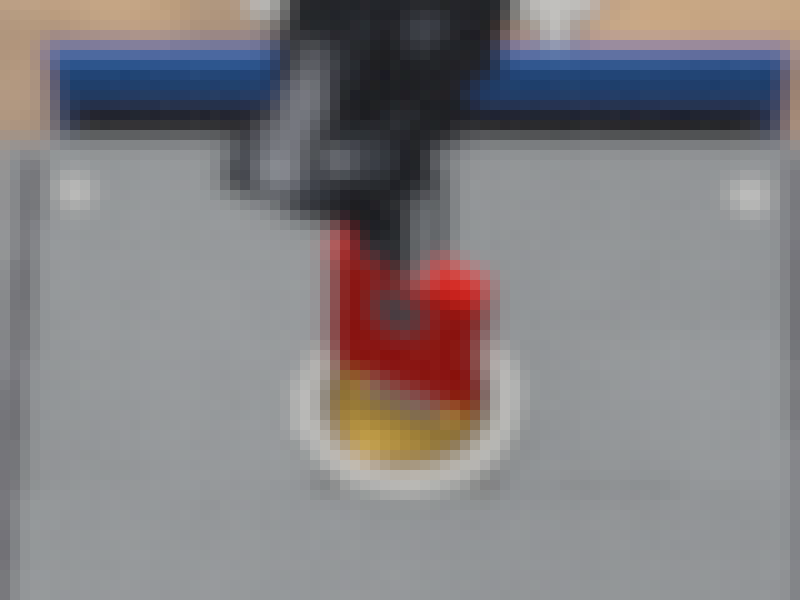

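Call:
carry_out(
  series=[
    [0,0,-0.06,0,0,0,0],
    [0,0,0,0,0,0,0],
  ],
)

```text
t: 18.95
tool_pos: [0.468, -0.0804, 0.1475]
tool_rot: [-2.615, -1.741, 0.0]
contact_force: [-0.2, 0.8, -0.6]
opening: -0.0002
```

Call:
carry_out(
  series=[
    [0,0,-0.06,0,0,0,0],
    [0,0,0,0,0,0,0],
  ],
)

```text
t: 19.15
tool_pos: [0.468, -0.0804, 0.146]
tool_rot: [-2.615, -1.741, 0.0]
contact_force: [-0.5, -0.4, 0.3]
opening: -0.0001
```

Call:
carry_out(
  series=[
    [0,0,-0.06,0,0,0,0],
    [0,0,0,0,0,0,0],
  ],
)

```text
t: 19.35
tool_pos: [0.468, -0.0804, 0.1445]
tool_rot: [-2.615, -1.741, 0.0]
contact_force: [-0.7, -0.0, 0.6]
opening: -0.0
```

```bash
python3 - <<'E'
from h import *
o=st()
q=ctrl.get_image('side'); print(proj(q,o['tool_pos']))
cv2.imwrite('pics/s14.png',cv2.resize(q['frame'][225:285,265:345],(800,600),interpolation=3))
E
```

```text
t 19.35 pos [ 0.468  -0.0804  0.1445] jaw yaw -0.3960 z [-0.  0. -1.] F [-0.7  -0.01  0.57] T [ 0.002 -0.014  0.015] open -0.0000 q6 0.07
[304.975258   257.22754995]
```

View pics/s14.png

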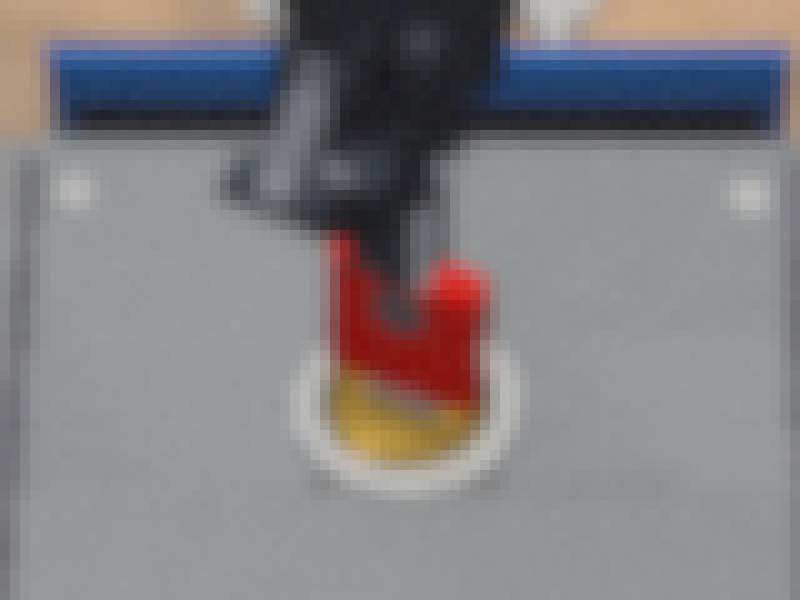

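Call:
carry_out(
  series=[
    [-0.06,0,-0.06,0,0,0,0],
    [0,0,0,0,0,0,0],
  ],
)

```text
t: 19.6
tool_pos: [0.4664, -0.0804, 0.143]
tool_rot: [-2.615, -1.741, 0.0]
contact_force: [0.6, -0.0, 1.0]
opening: -0.0001
```

Call:
carry_out(
  series=[
    [0,0,-0.06,0,0,0,0],
    [0,0,0,0,0,0,0],
  ],
)

```text
t: 19.8
tool_pos: [0.4665, -0.0804, 0.1415]
tool_rot: [-2.615, -1.741, 0.0]
contact_force: [-0.3, 0.1, 0.2]
opening: -0.0001
```

```bash
python3 - <<'E'
from h import *
o=st()
q=ctrl.get_image('side'); print(proj(q,o['tool_pos']))
cv2.imwrite('pics/s15.png',cv2.resize(q['frame'][225:285,265:345],(800,600),interpolation=3))
E
```

```text
t 19.80 pos [ 0.4665 -0.0804  0.1415] jaw yaw -0.3960 z [-0.  0. -1.] F [-0.32  0.13  0.17] T [-0.043  0.007  0.022] open -0.0001 q6 0.07
[305.0424749  257.48143426]
```

View pics/s15.png

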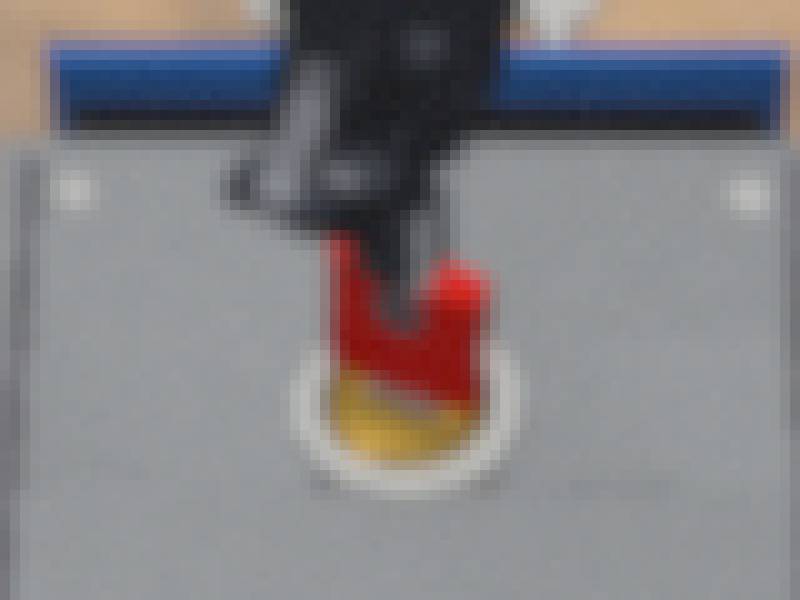

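Call:
carry_out(
  series=[
    [0,0,-0.06,0,0,0,0],
    [0,0,0,0,0,0,0],
  ],
)

```text
t: 20.05
tool_pos: [0.4665, -0.0804, 0.14]
tool_rot: [-2.615, -1.741, 0.0]
contact_force: [0.1, -1.3, -0.1]
opening: -0.0
```

Call:
carry_out(
  series=[
    [0,0,-0.06,0,0,0,0],
    [0,0,0,0,0,0,0],
  ],
)

```text
t: 20.25
tool_pos: [0.4671, -0.0807, 0.1394]
tool_rot: [2.614, 1.741, 0.001]
contact_force: [-0.2, 0.3, 1.1]
opening: -0.0001
```

Call:
carry_out(
  series=[
    [0,0,-0.06,0,0,0,0],
    [0,0,0,0,0,0,0],
  ],
)

```text
t: 20.45
tool_pos: [0.4672, -0.0807, 0.1381]
tool_rot: [2.614, 1.74, 0.002]
contact_force: [0.1, -0.4, 5.1]
opening: 0.0001
```

```bash
python3 - <<'E'
from h import *
o=st()
q=ctrl.get_image('side'); print(proj(q,o['tool_pos']))
cv2.imwrite('pics/s16.png',cv2.resize(q['frame'][225:285,265:345],(800,600),interpolation=3))
E
```

```text
t 20.45 pos [ 0.4672 -0.0807  0.1381] jaw yaw -0.3960 z [ 0.002 -0.001 -1.   ] F [ 0.13 -0.42  5.11] T [-0.023  0.038  0.028] open 0.0001 q6 0.07
[304.92672224 258.55313208]
```

View pics/s16.png

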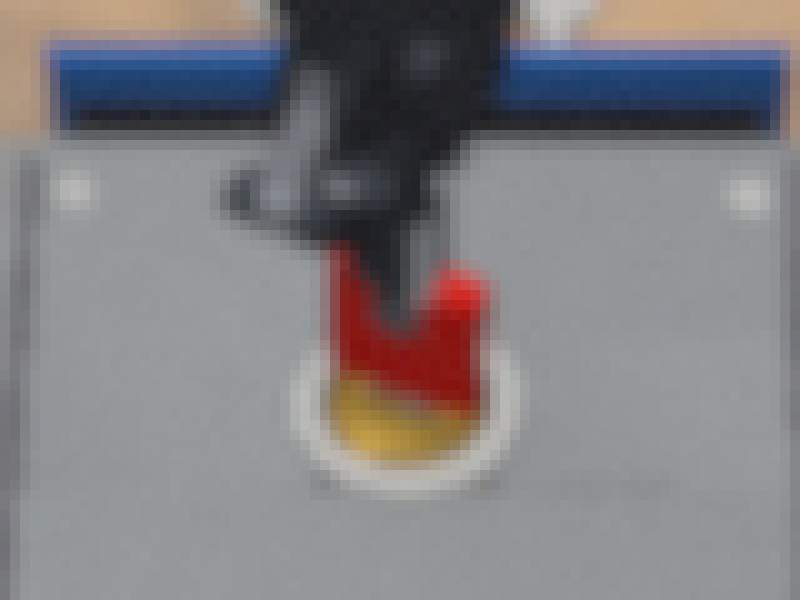

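Call:
carry_out(
  series=[
    [0,0,-0.06,0,0,0,0],
    [0,0,0,0,0,0,0],
  ],
)

```text
t: 20.7
tool_pos: [0.4673, -0.0807, 0.1367]
tool_rot: [2.614, 1.74, 0.002]
contact_force: [-0.6, -0.4, 6.3]
opening: 0.0001
```

Call:
carry_out(
  series=[
    [0,0,-0.06,0,0,0,0],
    [0,0,0,0,0,0,0],
  ],
)

```text
t: 20.9
tool_pos: [0.4681, -0.081, 0.1365]
tool_rot: [2.612, 1.739, 0.004]
contact_force: [-0.5, -0.1, 9.3]
opening: 0.0
```

Call:
carry_out(
  series=[
    [0,0,-0.06,0,0,0,0],
    [0,0,0,0,0,0,0],
  ],
)

```text
t: 21.1
tool_pos: [0.4689, -0.0813, 0.1363]
tool_rot: [2.611, 1.738, 0.006]
contact_force: [-1.0, -0.7, 12.2]
opening: -0.0002
```

Call:
carry_out(
  series=[
    [0,0,-0.06,0,0,0,0],
    [0,0,0,0,0,0,0],
  ],
)

```text
t: 21.3
tool_pos: [0.4698, -0.0817, 0.1361]
tool_rot: [2.609, 1.737, 0.008]
contact_force: [-0.8, -0.3, 16.7]
opening: -0.0002
```

```bash
python3 - <<'E'
from h import *
o=st()
q=ctrl.get_image('side'); print(proj(q,o['tool_pos']))
cv2.imwrite('pics/s17.png',cv2.resize(q['frame'][225:285,265:345],(800,600),interpolation=3))
E
```

```text
t 21.30 pos [ 0.4698 -0.0817  0.1361] jaw yaw -0.3960 z [ 0.008 -0.003 -1.   ] F [-0.83 -0.34 16.75] T [-0.027  0.124  0.023] open -0.0002 q6 0.07
[304.4484456  259.83296554]
```

View pics/s17.png

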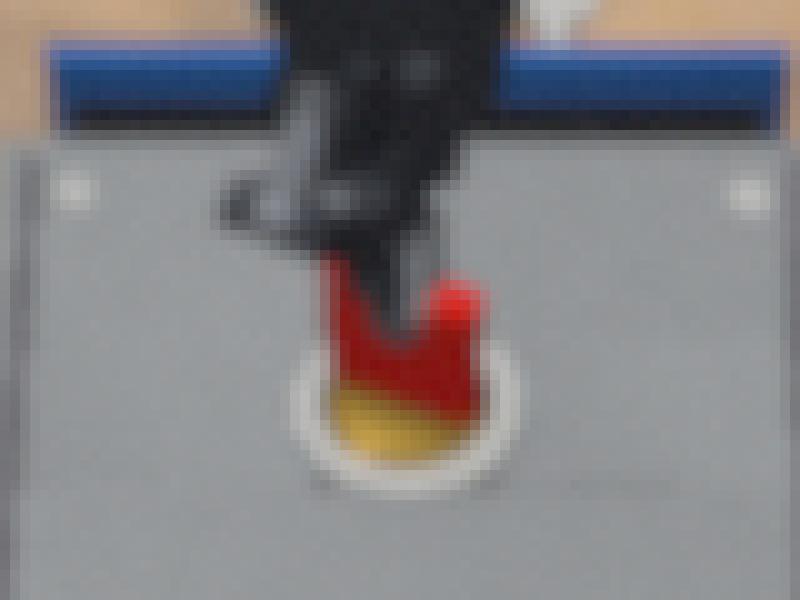

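The key reached its stop at TCP 0.1365 m. First contact was at about 0.1395–0.140 m, so it had risen only about 3 mm, to roughly 37 mm depth. That matches the lock's retaining depth, and 34.5 mm is enough. Backing off.

Call:
carry_out(
  series=[
    [0,0,0.2,0,0,0,0],
    [0,0,0.4,0,0,0,0],
    [0,0,0.8,0,0,0,0],
    [0,0,0.8,0,0,0,0],
    [0,0,0.8,0,0,0,0],
    [0,0,0.8,0,0,0,0],
    [0,-0.9,0,0,0,0,0],
    [0,-0.9,0,0,0,0,0],
    [0,-0.9,0,0,0,0,0],
    [0,-0.9,0,0,0,0,0],
    [0,-0.9,0,0,0,0,0],
    [0,-0.9,0,0,0,0,0],
  ],
)

```text
t: 22.55
tool_pos: [0.4659, -0.216, 0.2253]
tool_rot: [-2.613, -1.74, 0.001]
contact_force: [0.7, -0.3, 0.5]
opening: -0.0001
```

Call:
carry_out(
  series=[
    [0,-0.9,0,0,0,0,0],
    [0,-0.9,0,0,0,0,0],
    [0,0,0,0,0,0,0],
    [0,0,0,0,0,0,0],
    [0,0,0,0,0,0,0],
  ],
)

```text
t: 23.05
tool_pos: [0.4664, -0.2596, 0.2258]
tool_rot: [-2.613, -1.741, 0.0]
contact_force: [-0.6, -0.7, 0.5]
opening: -0.0
```

```bash
python3 - <<'E'
from h import *
st()
q=ctrl.get_image('side'); p=ctrl.get_image('top')
cv2.imwrite('pics/s18.png',cv2.resize(q['frame'][225:285,265:345],(800,600),interpolation=3))
cv2.imwrite('pics/t18.png',p['frame'])
f=p['frame'][196:226,298:332].astype(int); m=(f[...,2]-f[...,:2].max(2))>70; ys,xs=np.nonzero(m)
W=np.array([toplane(p,(x+298,y+196),.158)[:2] for x,y in zip(xs,ys)]); a=np.linalg.svd(W-W.mean(0))[2][0]; print('key yaw',np.arctan(-a[0]/a[1]),W.mean(0))
# drawer: blue front row on left part
hsv=cv2.cvtColor(p['frame'],40); b=(hsv[...,0]>100)&(hsv[...,0]<130)&(hsv[...,1]>120); ys,xs=np.nonzero(b[230:300,270:330]); print('drawer front',toplane(p,(xs.mean()+270,ys.mean()+230),.07), 'shut front approx', toplane(p,(300,250),.105))
E
```

```text
t 23.05 pos [ 0.4664 -0.2596  0.2258] jaw yaw -0.3954 z [-0.001  0.001 -1.   ] F [-0.59 -0.66  0.49] T [ 0.006 -0.002  0.   ] open -0.0000 q6 -0.25
key yaw -0.37630806592996335 [ 0.46262691 -0.0791824 ]
drawer front [ 0.31009385 -0.05552904  0.07      ] shut front approx [ 0.37027967 -0.0441562   0.105     ]
```

View pics/s18.png

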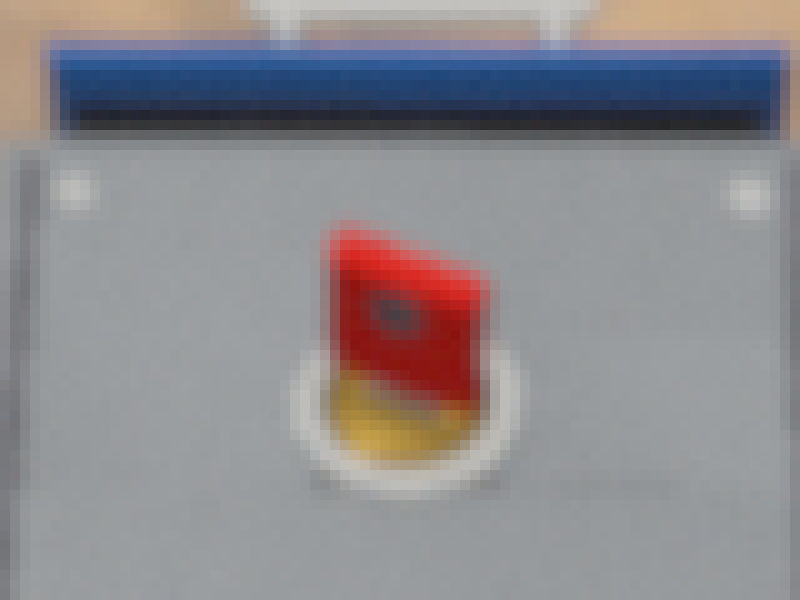

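View pics/t18.png

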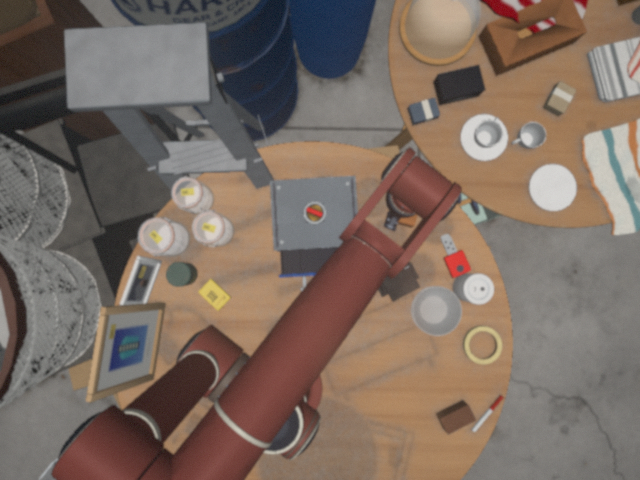

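```bash
python3 - <<'E'
import cv2,numpy as np
def edge(n):
    f=cv2.imread(n).astype(float); r=f[...,2]-f[...,1]; out=[]
    for c in range(345,470,5):
        col=r[320:450,c]; th=60
        i=np.nonzero(col>th)[0]; out.append(320+i.max() if len(i) else np.nan)
    return np.array(out)/10
for n in ('s6','s15','s16','s17','s18'): 
    e=edge(f'pics/{n}.png'); print(n,e.mean().round(2), (edge('pics/s17.png')-e).mean().round(2))
E
```

```text
s6 40.58 -0.28
s15 39.06 1.24
s16 39.46 0.84
s17 40.3 0.0
s18 39.14 1.16
```

```bash
python3 -c "
from h import *
st(); print(ctrl.finish_job())"
```

```text
t 23.15 pos [ 0.4666 -0.2596  0.2261] jaw yaw -0.3950 z [-0.  0. -1.] F [-1.01 -0.54 -0.33] T [ 0.014 -0.041 -0.032] open 0.0003 q6 -0.25
the job is handed in; nothing more can be done
None
```

I unlocked the drawer with the small key and handed the job in at 23 s of the 72 s allowed. `finish_job()` gives no verdict, so the points below come from my own last checks.

**What I did:** I took the key from the stand and read the keyway angle from both cameras, about 0.78 rad in world axes. I pushed the key home against the spring to about 40 mm and turned it clockwise about 1.18 rad. The drawer sprang open, and I released the key and moved the arm clear.

**Last checks:**
- **Drawer:** the top picture puts its front about 60 mm out or a little more.
- **Plug:** the key's final angle is about −0.38 rad, so it has turned about 1.16 rad from where it went in; 0.85 is needed.
- **Key:** it stands upright, and an earlier fit of its outline gave about 0.03 rad of tilt.
- **Surroundings:** the jar and tin are still standing, and the robot was touching nothing.

**Where the checks disagreed:** the key rose a little when I let go. I pressed it down once more with closed fingers, and it came back up to about the same height.
- **By touch:** it rose about 3 mm, which leaves the tip about 37 mm deep.
- **By camera:** it rose about 4.5 to 6.5 mm, or 33.5 to 35.5 mm deep. Against the 34.5 mm limit, that passes at one end and fails at the other.

I trusted the touch reading, because the picture also picks up small sideways shifts of the key in the keyway. The key's depth is the least certain point.

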